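# Dock the cordless soldering iron and switch its stand on

## Robot

A 6-joint arm with a two-finger parallel gripper is mounted at the origin on the work surface. World frame = base frame: x ahead of the robot, y to its left, z up, the work surface at z = 0. Lengths are in m, angles in rad, forces in N, time in s.
With the tool pointing down it reaches from about 0.325 to 0.9 m from the base axis. Payload 6.1 kg.
Tool frame: the origin (TCP) lies midway between the tips of the shut fingers; the grasp point (between the pads) lies 19 mm behind it; z points along the fingers, y is the line along which they close (so a half turn about z gives the same grasp; the last joint's range is limited). The gripper opens to 87 mm and grips with 3 to 60 N. Pads are 19 mm wide; open, the fingers measure 117 mm over their backs; the gripper's body (75 mm by 190 mm) begins 51 mm behind the grasp point.
Start: joints at [-1.41, 0.22, 1.526, -0, 1.395, -0.126], TCP at [0.177, -0.599, 0.223] pointing down, gripper open.
Joint ranges: [-2.98, 2.98], [-0.91, 2.08], [0.09, 2.57], [-1.24, 4.39], [0.2, 2.65], [-2.68, 2.68]. Speed limits (rad/s): [2.57, 2.57, 3.01, 3.14, 3.14, 3.14].

## Interface

Orientations are given as a rotation vector (axis times angle).
In Python, from plant import env gives the robot as it stands.
- The arm moves only by the tool send_rows, never from a script. Its argument "moves" is text: rows parted by semicolons, each of 6 numbers parted by spaces: the shift along the tool's x, y, z in m, then the turn, a rotation vector about the tool's x, y, z in rad. A call has 1 to 10 rows; each row shifts and turns the commanded pose from where the row before left it, along the tool's axes as they then stand; what a row does not reach is not made up. A row lasts 1/12 s, in which the tool goes at most 41.7 mm and 7.16 degrees, less where a joint would pass 70% of its speed; a pose out of reach is approached as far as the arm can. A call is refused whole if a number of a shift passes 0.0417 or a number of a turn 0.125, either way. A call with a gripper value outside its range is refused whole. "hand" is the closure, from -1 (fully open) to 1 (shut), set as the call begins (left out, the last holds). The fingers move at their own pace and stop on an object; "force" is the grip in N (left out, the last holds). Time passes only in rows, so rows that do not move let the fingers close. It gives the time, the measured TCP pose, the force, the opening and the grip force at its end, in the units of the state.
- env.get_state(): the state, without advancing time (a new reading comes with each control period).
- env.get_image(name): name is "scene" or "top" or "wrist"; returns the picture (400x640x3 uint8, red, green, blue); there is no depth.
- env.camera_model(name): a dict with "vfov" (degrees; the focal length in pixels is half the picture's height over the tangent of half this angle, whatever the lens; pixels are square), "cx", "cy" (the principal point, pixels), "D" ([k1, k2, p1, p2, k3] as OpenCV has them; the pictures are not rectified), "R" (3x3) and "t" (3): a world point X has camera coordinates R X + t. Camera axes: x right, y down, z forward; pixel columns grow to the right and rows downward; lengths in m; the calibration is good to about 2 mm. A picture is of the moment at which its call begins: read the wrist's pose just before it. camera_model takes no time and is no camera call; for the wrist camera it gives the pose at the moment of the call.
- env.close_job(): hands the job in; it is judged then, once.
The state is a dict: "clock": time; "joint_positions": joint angles; "qd": joint speeds; "joint_torque": joint torques, N m; "ee_pos": TCP position; "tcp_rot": TCP orientation; "contact_force": force on the tool from outside, world axes, zero at the start; "moment": the same for the moment, N m; "width": opening from 0.0 (shut) to 1.0 (fully open); "finger_force": force on a finger pad.
Only numpy, scipy, OpenCV 4.12 (cv2) and the standard library are available. Lean on these libraries where they do the work, as an engineer would, in place of code of your own. Each camera call takes 0.05 s, during which the arm holds its last target. There are 200 camera calls.

## Task

Take the thick-handled soldering iron out of the rack and slide it, nose first, through the inclined eyelet of the charging stand until its nose pin is in the brass terminal below and its collar rests on the eyelet plate; let go of it. Only then push the stand's paddle switch all the way over to the far side, leaving the iron seated. Leave the two slim irons standing in the rack and do not knock over the solder spool or the flux bottle.

Things in the scene. Friction and masses are not known exactly. Their poses are not given: they have to be found in the camera images.
- iron: The thick cordless iron, loose, nose down in one of the rack's holes (which one varies), 150 mm long. Origin at the nose tip, z along its axis towards the handle. Brass nose pin 6 mm diameter, z 0 to 14 mm; taper to 18; steel shank 10 mm diameter to 50; dark steel collar 26 mm diameter, 50 to 58; black round handle 20 mm diameter, 58 to 150 mm (grip near 115). About 90 g.
- iron_tip (a point): Tip of the thick iron's nose pin (its origin).
- slim_a: A slim iron, loose in another rack hole: same form, but handle only 12 mm diameter and 85 mm long, shank 8 mm, collar 20 mm, total length 143 mm. Origin at its nose tip, z up its axis. Not to be moved.
- slim_b: The other slim iron: as slim_a but handle 70 mm long, total length 128 mm. Not to be moved.
- rack: Fixed grey block 70 x 190 x 60 mm (x, y, z), origin at the centre of its underside. Three holes 12 mm diameter, 54 mm deep, along its y at -58, 0 and +58 mm. The irons stand upright in them, collar on the block's top, so nose tips are 10 mm and the thick handle 68 to 160 mm above the table.
- stand: Fixed charging stand: grey base plate 18 mm thick, from x -60 to +90 mm and y -55 to +165 mm about its origin, which is on the table under the eyelet; z up, x points away from the robot at yaw 0. It carries the inclined cradle and, at y +120 mm, the paddle switch.
- cradle: Fixed inclined holder on the stand. Origin: centre of the eyelet on the plate's upper face, 105 mm above the table; z: the eyelet's axis, up and out, leaning 30 degrees to the stand's -x side. Aluminium plate 40 x 52 x 8 mm (z -8 to 0), hole 13 mm, 2 mm chamfer. Coaxial below on struts at y +-23 mm, brass terminal block 26 x 26 mm with blind hole 9 mm: mouth z -38, floor z -53 mm.
- seat (a point): Point on the cradle's axis, at z -50 mm in the cradle frame, where the thick iron's nose tip is when its collar rests on the eyelet plate. Its axes are the cradle's.
- paddle (a joint): Paddle switch angle, rad: 0 leans 0.45 rad to the stand's -x side (off), 0.9 leans 0.45 rad to its +x side (on). Stays where left; about 2 N moves it. Hinge along the stand's y at stand x 0, y 120 mm, 35 mm above the table. Paddle 10 mm thick, 28 mm wide (y), 50 mm long from the hinge, on a housing 60 x 46 mm (x, y), 35 mm high.
- paddle_tip (a point): Middle of the paddle's top edge, 50 mm from its hinge; about 80 mm above the table when off.
- spool: Loose solder spool standing on end, 62 mm diameter, 55 mm high, origin under its centre, z up. A bystander.
- flux_bottle: Loose clear bottle, 44 mm diameter, 110 mm high, origin under its centre, z up. A bystander.

How it is judged:
By the outcome, as a careful person would: the job done as asked, in the order asked, and still so for the second after the job is handed in, with the robot touching nothing.
It also fails if it takes over 51 s, if anything falls off the work surface, if the arm or the gripper's body presses on something with over 40 N, if the wrist force passes 120 N, or if a joint passes its speed limit or range.

## Working session

There is one attempt and no reset: what is moved stays moved. The work goes in short steps, Python scripts to look and compute and a tool call to move; the robot and the scene stay as the last step left them, time stands still between calls to the robot, and variables do not carry over. Pictures are saved under pics/ and viewed, at most 10 in all, crops included, and the job is handed in when it is done.

Besides the shell and the picture viewer there is one more tool, called after "Emit:" as name(argument=value, ...) on one line, values as JSON. send_rows: Moves the arm, as the interface text tells. Its arguments: {"type":"object","properties":{"moves":{"type":"string"},"hand":{"type":"number"},"force":{"type":"number"}},"required":["moves"]}

```bash
ls; mkdir -p pics; python3 - <<'E'
from plant import env
import cv2,numpy as np
s=env.get_state();print(s['clock'],s['ee_pos'],s['tcp_rot'],s['width'],s['contact_force'])
for n in("scene","top"):
    m=env.camera_model(n);print(n,{k:np.round(v,4).tolist() for k,v in m.items()})
    cv2.imwrite(f"pics/{n}0.png",env.get_image(n)[:,:,::-1])
E
```

```text
pics
0.0 [ 0.17666893 -0.59887396  0.2214586 ] [-3.10748801e+00 -4.48530295e-01  4.65251225e-05] 1.0014381989629804 [-0.19461155  0.26197558 -0.55203883]
scene {'vfov': 51.3076, 'cx': 320.0825, 'cy': 203.2368, 'D': [-0.0841, 0.0, 0.0, 0.0, 0.0], 'R': [[0.8874, 0.4609, -0.0008], [0.3212, -0.6196, -0.7162], [-0.3306, 0.6353, -0.6979]], 't': [-0.5943, -0.0778, 1.2599]}
top {'vfov': 52.533, 'cx': 322.1346, 'cy': 194.9996, 'D': [-0.0907, 0.0, 0.0, 0.0, 0.0], 'R': [[0.0176, -0.9996, -0.0211], [-0.9937, -0.0152, -0.1108], [0.1104, 0.0229, -0.9936]], 't': [0.0873, 0.6331, 1.1187]}
```

View pics/scene0.png

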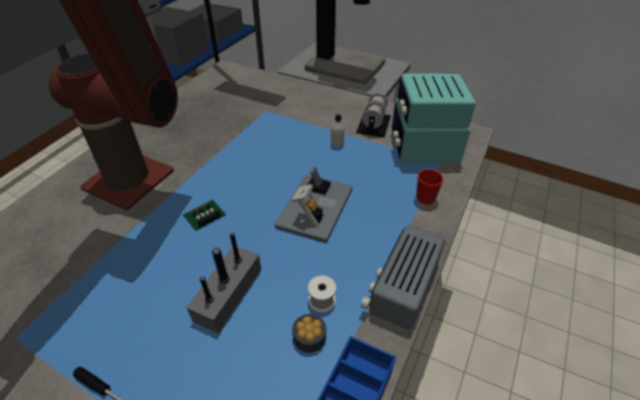

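View pics/top0.png

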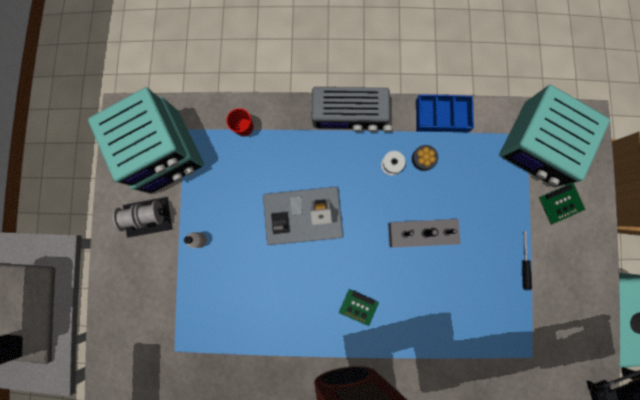

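```bash
cat > h.py <<'E'
import numpy as np,cv2
from plant import env
from scipy.spatial.transform import Rotation as Ro
def K(m):
    f=200/np.tan(np.radians(m['vfov']/2));return np.array([[f,0,m['cx']],[0,f,m['cy']],[0,0,1]])
def ray(m,uv):
    p=cv2.undistortPoints(np.array([[uv]],float),K(m),np.array(m['D'],float))[0,0]
    R=np.array(m['R']);return -R.T@np.array(m['t']),R.T@np.array([p[0],p[1],1])
def onz(m,uv,z):
    c,d=ray(m,uv);return c+d*(z-c[2])/d[2]
def tri(obs):
    A=np.zeros((3,3));b=np.zeros(3);L=[]
    for m,uv in obs:
        c,d=ray(m,uv);d/=np.linalg.norm(d);P=np.eye(3)-np.outer(d,d);A+=P;b+=P@c;L.append((P,c))
    x=np.linalg.solve(A,b);return x,[round(1e3*np.linalg.norm(P@(x-c)),1) for P,c in L]
def proj(m,X):
    R=np.array(m['R']);return cv2.projectPoints(np.array(X,float).reshape(-1,1,3),cv2.Rodrigues(R)[0],np.array(m['t'],float),K(m),np.array(m['D'],float))[0][:,0]
def rel(pT,RT):
    "needed shift and turn in the tool frame to reach world pose"
    s=env.get_state();R=Ro.from_rotvec(s['tcp_rot'])
    return R.inv().apply(np.array(pT)-s['ee_pos']),(R.inv()*RT).as_rotvec()
E
python3 - <<'E'
from h import *
np.set_printoptions(precision=4,suppress=True)
t=env.camera_model("top");s=env.camera_model("scene")
for n,a,b in [("midtop",(430,232),(217,250)),("slimL",(407,233),(234,236)),("slimR",(449,231),(204,281)),("cradle",(321,213),(303,192)),("paddle",(278,219),(314,172)),("spool",(393,161),(322,287)),("flux",(197,240),(338,118))]:
    print(n,tri([(t,a),(s,b)]))
for uv in [(263,194),(340,188),(343,238),(267,245)]: print("stand",onz(t,uv,.018))
for uv in [(389,223),(459,220),(461,243),(390,247)]: print("rack",onz(t,uv,.03))
m=env.camera_model("wrist");print(m['vfov']); st=env.get_state();R=Ro.from_rotvec(st['tcp_rot']).as_matrix()
c=-np.array(m['R']).T@m['t'];print("cam in tool",R.T@(c-st['ee_pos']),(np.array(m['R'])@R))
print(R)
E
```

```text
midtop (array([ 0.526 , -0.1834,  0.1497]), [np.float64(3.2), np.float64(3.2)])
slimL (array([ 0.524 , -0.1262,  0.1351]), [np.float64(1.7), np.float64(1.7)])
slimR (array([ 0.53  , -0.2425,  0.1154]), [np.float64(3.3), np.float64(3.3)])
cradle (array([0.5735, 0.0968, 0.1051]), [np.float64(2.6), np.float64(2.6)])
paddle (array([0.5514, 0.211 , 0.0793]), [np.float64(9.1), np.float64(9.1)])
spool (array([ 0.7295, -0.1031,  0.0489]), [np.float64(1.2), np.float64(1.2)])
flux (array([0.502 , 0.4315, 0.1119]), [np.float64(5.8), np.float64(5.8)])
stand [0.6339 0.2702 0.018 ]
stand [0.6548 0.0467 0.018 ]
stand [0.5107 0.0362 0.018 ]
stand [0.4867 0.2539 0.018 ]
rack [ 0.5551 -0.0936  0.03  ]
rack [ 0.5664 -0.2944  0.03  ]
rack [ 0.5011 -0.2992  0.03  ]
rack [ 0.4874 -0.0966  0.03  ]
65.3139816000564
cam in tool [ 0.0716  0.0004 -0.162 ] [[ 0.0014  1.      0.0006]
 [-0.9657  0.0015 -0.2598]
 [-0.2598 -0.0002  0.9657]]
[[ 0.9591  0.2829 -0.0003]
 [ 0.2829 -0.9591  0.0017]
 [ 0.0002 -0.0018 -1.    ]]
```

```bash
cat >> h.py <<'E'
def rows(pT,RT,n,start=None):
    "the single row (shift,turn) which repeated n times goes to the pose"
    if start is None:
        s=env.get_state();p0,R0=np.array(s['ee_pos']),Ro.from_rotvec(s['tcp_rot'])
    else: p0,R0=start
    w=(R0.inv()*RT).as_rotvec()/n
    S=sum(Ro.from_rotvec(w*k).as_matrix() for k in range(n))
    v=np.linalg.solve(S,R0.inv().apply(np.array(pT)-p0))
    print(n,"x",np.round(v,4),np.round(w,4))
def down(yaw): # x axis of tool at given world yaw, z down
    c,s=np.cos(yaw),np.sin(yaw);return Ro.from_matrix(np.array([[c,s,0],[s,-c,0],[0,0,-1]]).T)
E
python3 - <<'E'
from h import *
for n in (16,20):rows([.526,-.24,.25],down(1.571),n)
E
```

```text
16 x [ 0.0334  0.003  -0.0018] [-0.0001 -0.0001 -0.0803]
20 x [ 0.0267  0.0026 -0.0014] [-0.0001 -0.0001 -0.0642]
```

Emit:
send_rows(moves="0.0267 0.0026 -0.0014 0 0 -0.0642;0.0267 0.0026 -0.0014 0 0 -0.0642;0.0267 0.0026 -0.0014 0 0 -0.0642;0.0267 0.0026 -0.0014 0 0 -0.0642;0.0267 0.0026 -0.0014 0 0 -0.0642;0.0267 0.0026 -0.0014 0 0 -0.0642;0.0267 0.0026 -0.0014 0 0 -0.0642;0.0267 0.0026 -0.0014 0 0 -0.0642;0.0267 0.0026 -0.0014 0 0 -0.0642;0.0267 0.0026 -0.0014 0 0 -0.0642", hand=-1)

```text
clock: 0.93
ee_pos: [0.4118, -0.4769, 0.2359]
tcp_rot: [-2.806, -1.411, 0.0]
contact_force: [0.8, -0.4, 0.3]
width: 1.0
finger_force: 0.0
```

Emit:
send_rows(moves="0.0267 0.0026 -0.0014 0 0 -0.0642;0.0267 0.0026 -0.0014 0 0 -0.0642;0.0267 0.0026 -0.0014 0 0 -0.0642;0.0267 0.0026 -0.0014 0 0 -0.0642;0.0267 0.0026 -0.0014 0 0 -0.0642;0.0267 0.0026 -0.0014 0 0 -0.0642;0.0267 0.0026 -0.0014 0 0 -0.0642;0.0267 0.0026 -0.0014 0 0 -0.0642;0.0267 0.0026 -0.0014 0 0 -0.0642;0.0267 0.0026 -0.0014 0 0 -0.0642; 0 0 0 0 0 0;0 0 0 0 0 0")

```text
invalid input
```

Emit:
send_rows(moves="0.0267 0.0026 -0.0014 0 0 -0.0642;0.0267 0.0026 -0.0014 0 0 -0.0642;0.0267 0.0026 -0.0014 0 0 -0.0642;0.0267 0.0026 -0.0014 0 0 -0.0642;0.0267 0.0026 -0.0014 0 0 -0.0642;0.0267 0.0026 -0.0014 0 0 -0.0642;0.0267 0.0026 -0.0014 0 0 -0.0642;0.0267 0.0026 -0.0014 0 0 -0.0642;0.0267 0.0026 -0.0014 0 0 -0.0642;0.0267 0.0026 -0.0014 0 0 -0.0642")

```text
clock: 1.77
ee_pos: [0.5258, -0.2391, 0.25]
tcp_rot: [-2.217, -2.225, 0.0]
contact_force: [0.1, 0.2, -0.5]
width: 1.0
finger_force: 0.0
```

Emit:
send_rows(moves="0 0 0 0 0 0;0 0 0 0 0 0")

```text
clock: 1.93
ee_pos: [0.5258, -0.2392, 0.2503]
tcp_rot: [-2.219, -2.223, 0.0]
contact_force: [0.0, -0.2, 0.7]
width: 0.997
finger_force: 0.0
```

```bash
cat > snap.py <<'E'
import sys,pickle
from h import *
n=sys.argv[1];m=env.camera_model("wrist");s=env.get_state();im=env.get_image("wrist")
cv2.imwrite(f"pics/{n}.png",im[:,:,::-1]);pickle.dump((m,s),open(f"{n}.pkl","wb"))
print(s['clock'],s['ee_pos'],s['tcp_rot'],s['joint_positions'],s['contact_force'])
E
python3 snap.py wA
```

```text
1.9333 [ 0.52580162 -0.23921873  0.25034562] [-2.21899600e+00 -2.22343378e+00  3.40808795e-04] [-5.63375343e-01  9.07794650e-02  1.61942350e+00 -1.43191878e-04
  1.43174835e+00 -5.65353378e-01] [ 0.02120647 -0.21482154  0.72019681]
```

View pics/wA.png

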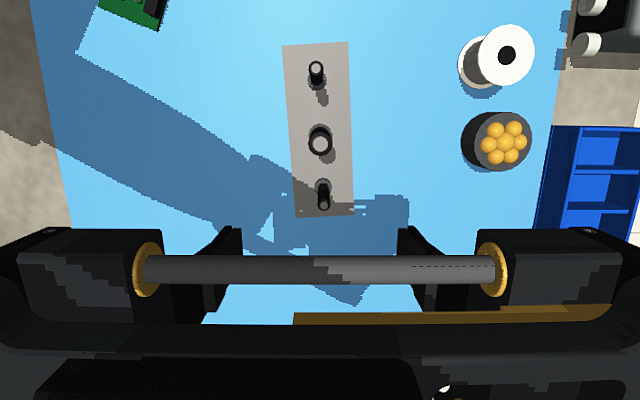

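Emit:
send_rows(moves="0.0275 0 0 0 0 0;0.0275 0 0 0 0 0;0 0 0 0 0 0;0 0 0 0 0 0")

```text
clock: 2.32
ee_pos: [0.5255, -0.1858, 0.2504]
tcp_rot: [2.221, 2.221, -0.001]
contact_force: [1.2, -0.1, -0.3]
width: 1.001
finger_force: 0.0
```

```bash
python3 snap.py wB; python3 - <<'E'
from h import *
import pickle
A=cv2.imread("pics/wA.png");B=cv2.imread("pics/wB.png")
m=pickle.load(open("wB.pkl","rb"))[0]
print(proj(m,[.526,-.184,.16]))
a=cv2.resize(A[40:220,270:370],None,fx=3.3,fy=3.3,interpolation=cv2.INTER_CUBIC)
b=cv2.resize(B[90:270,270:370],None,fx=3.3,fy=3.3,interpolation=cv2.INTER_CUBIC)
cv2.imwrite("pics/AB.png",np.hstack([a,b]))
E
```

```text
2.3167 [ 0.52545521 -0.18577168  0.2503782 ] [ 2.22141422e+00  2.22145115e+00 -7.39834814e-04] [-4.81049290e-01  4.13956740e-02  1.67125545e+00 -4.57635981e-04
  1.42907091e+00 -4.81001246e-01] [ 1.16545541 -0.05506536 -0.25933619]
[[318.82303992 198.34265974]]
```

View pics/AB.png

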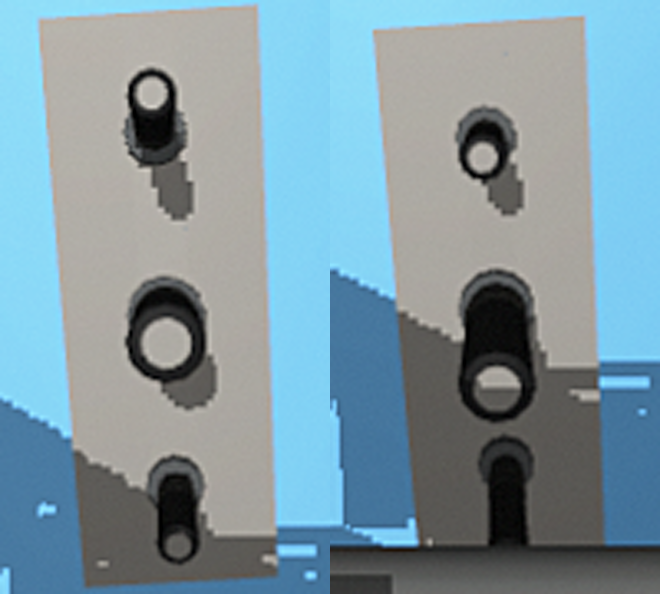

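```bash
python3 - <<'E'
from h import *
import pickle
np.set_printoptions(precision=4,suppress=True)
A=pickle.load(open("wA.pkl","rb"));B=pickle.load(open("wB.pkl","rb"))
print(tri([(A[0],(319.8,143.1)),(B[0],(320.1,206.4))]))
# rack corners of top face z=.06
q=lambda x,y,ox,oy:(ox+x/3.3-.5,oy+y/3.3-.5)
for c in [(39,19),(257,6),(277,576),(85,587)]: print(onz(A[0],q(*c,270,40),.06))
for c in [(45,30),(254,16)]: print(onz(B[0],q(*c,270,90),.06))
X=tri([(A[0],(319.8,143.1)),(B[0],(320.1,206.4))])[0]
rows([X[0],X[1],.106],down(1.571),5)
E
```

```text
(array([ 0.527 , -0.1918,  0.1576]), [np.float64(0.1), np.float64(0.1)])
[ 0.4867 -0.0994  0.06  ]
[ 0.5555 -0.0954  0.06  ]
[ 0.5675 -0.284   0.06  ]
[ 0.4984 -0.2884  0.06  ]
[ 0.4872 -0.0996  0.06  ]
[ 0.5556 -0.0951  0.06  ]
5 x [-0.001   0.0003  0.0289] [-0.      0.0001 -0.0002]
```

Emit:
send_rows(moves="-0.003 0.0015 0.02 0 0 0;-0.003 0 0.03 0 0 0;0 0 0.03 0 0 0;0 0 0.03 0 0 0;0 0 0.03 0 0 0;0 0 0.0045 0 0 0;0 0 0 0 0 0")

```text
clock: 2.95
ee_pos: [0.5251, -0.1919, 0.1035]
tcp_rot: [-2.22, -2.216, 0.003]
contact_force: [0.8, -0.6, 0.0]
width: 1.002
finger_force: 0.0
```

Emit:
send_rows(moves="0 0 0 0 0 0;0 0 0 0 0 0;0 0 0 0 0 0;0 0 0 0 0 0;0 0 0 0 0 0;0 0 0 0 0 0", hand=1, force=45)

```text
clock: 3.45
ee_pos: [0.5276, -0.1917, 0.1069]
tcp_rot: [2.22, 2.221, 0.001]
contact_force: [0.3, 0.2, -0.7]
width: 0.628
finger_force: 0.0
```

Emit:
send_rows(moves="0 0 0 0 0 0;0 0 0 0 0 0;0 0 0 0 0 0;0 0 0 0 0 0;0 0 0 0 0 0;0 0 0 0 0 0;0 0 0 0 0 0;0 0 0 0 0 0")

```text
clock: 4.12
ee_pos: [0.527, -0.1915, 0.1058]
tcp_rot: [-2.221, -2.221, 0.0]
contact_force: [-0.2, 0.4, -0.4]
width: 0.223
finger_force: 45.0
```

Emit:
send_rows(moves="0 0 -0.01 0 0 0;0 0 -0.02 0 0 0;0 0 -0.02 0 0 0;0 0 -0.02 0 0 0;0 0 -0.025 0 0 0;0 0 -0.03 0 0 0;0 0 -0.03 0 0 0;0 0 -0.03 0 0 0;0 0 -0.025 0 0 0")

```text
clock: 4.87
ee_pos: [0.5273, -0.1916, 0.3195]
tcp_rot: [2.22, 2.22, 0.001]
contact_force: [0.3, -0.2, -1.1]
width: 0.219
finger_force: 45.0
```

```bash
python3 - <<'E'
from h import *
s=env.get_state();print(s['ee_pos'],s['width'],s['contact_force'],s['finger_force'])
# cradle viewing pose: same tilted orientation as insertion
yaw=.1;S=Ro.from_euler('z',yaw).as_matrix()
zc=S@np.array([-.5,0,.866]);RT=Ro.from_matrix(np.array([S@[0,1,0],S@[.866,0,.5],-zc]).T)
C=np.array([.566,.097,.105])
# tip 100 mm above eyelet along axis, shifted back -40 mm in stand y -> tool at tip + 96mm
for d,off in((.10,-.06),(.08,0)):
    p=C+zc*(d+.096)+S@np.array([0,off,0]);print(p);rows(p,RT,18)
E
```

```text
[ 0.52728921 -0.19162724  0.31946198] 0.2185100449138097 [ 0.3023251  -0.20720811 -1.09281416] 44.99732161872089
[0.4744796  0.02751608 0.274736  ]
18 x [ 0.0123 -0.0029  0.0019] [-0.0289  0.0015 -0.0054]
[0.47843963 0.08821466 0.257416  ]
18 x [ 0.0156 -0.0028  0.0029] [-0.0289  0.0015 -0.0054]
```

Emit:
send_rows(moves="0.0158 -0.0037 0.0024 -0.0372 0.0019 -0.0069;0.0158 -0.0037 0.0024 -0.0372 0.0019 -0.0069;0.0158 -0.0037 0.0024 -0.0372 0.0019 -0.0069;0.0158 -0.0037 0.0024 -0.0372 0.0019 -0.0069;0.0158 -0.0037 0.0024 -0.0372 0.0019 -0.0069;0.0158 -0.0037 0.0024 -0.0372 0.0019 -0.0069;0.0158 -0.0037 0.0024 -0.0372 0.0019 -0.0069;0.0158 -0.0037 0.0024 -0.0372 0.0019 -0.0069;0.0158 -0.0037 0.0024 -0.0372 0.0019 -0.0069;0.0158 -0.0037 0.0024 -0.0372 0.0019 -0.0069")

```text
clock: 5.7
ee_pos: [0.4895, -0.0338, 0.2878]
tcp_rot: [1.952, 2.094, 0.403]
contact_force: [0.2, 0.2, -0.4]
width: 0.217
finger_force: 45.0
```

Emit:
send_rows(moves="0.0158 -0.0037 0.0024 -0.0372 0.0019 -0.0069;0.0158 -0.0037 0.0024 -0.0372 0.0019 -0.0069;0.0158 -0.0037 0.0024 -0.0372 0.0019 -0.0069;0.0158 -0.0037 0.0024 -0.0372 0.0019 -0.0069;0 0 0 0 0 0;0 0 0 0 0 0;0 0 0 0 0 0")

```text
clock: 6.28
ee_pos: [0.4756, 0.0274, 0.2737]
tcp_rot: [1.839, 2.031, 0.543]
contact_force: [0.8, 0.4, -0.7]
width: 0.219
finger_force: 45.0
```

```bash
python3 snap.py wC
```

```text
6.2833 [0.47562372 0.027419   0.27373199] [1.83902551 2.03119003 0.54255758] [-0.22553033 -0.65481012  2.25199934  0.18408935  1.0524492  -0.37594632] [ 0.82254216  0.36190243 -0.74149941]
```

View pics/wC.png

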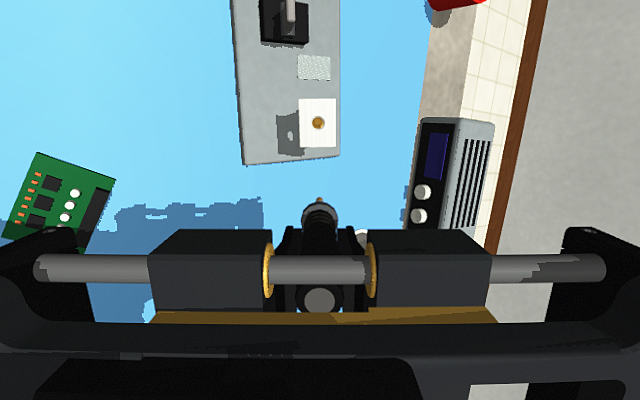

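Emit:
send_rows(moves="0.02 0 0 0 0 0;0.02 0 0 0 0 0;0 0 0 0 0 0;0 0 0 0 0 0;0 0 0 0 0 0")

```text
clock: 6.75
ee_pos: [0.4717, 0.067, 0.2729]
tcp_rot: [1.84, 2.032, 0.542]
contact_force: [-0.4, 0.1, -1.2]
width: 0.222
finger_force: 45.0
```

```bash
python3 snap.py wD; python3 - <<'E'
from h import *
A=cv2.imread("pics/wC.png");B=cv2.imread("pics/wD.png")
f=lambda I,y0:cv2.resize(I[y0:y0+150,270:370],None,fx=4,fy=4,interpolation=cv2.INTER_CUBIC)
cv2.imwrite("pics/CD.png",np.hstack([f(A,80),f(B,100)]))
E
```

```text
6.75 [0.47168694 0.06701545 0.27285007] [1.84013466 2.03190261 0.54182787] [-0.09538664 -0.65319961  2.25235483  0.11252287  1.0325198  -0.2268957 ] [-0.36070392  0.07964178 -1.17333838]
```

View pics/CD.png

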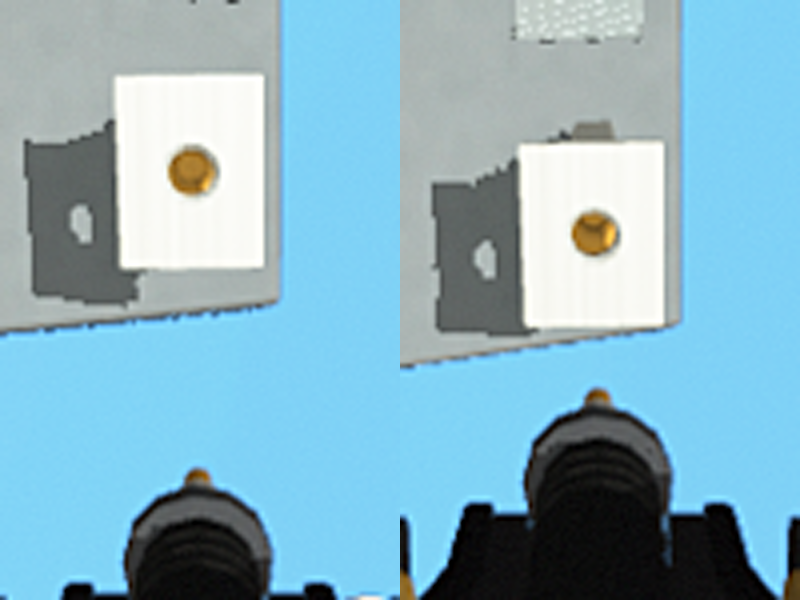

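```bash
cat > meas.py <<'E'
from h import *
import pickle
np.set_printoptions(precision=4,suppress=True)
def corners(n):
    I=cv2.imread(f"pics/{n}.png");M=(I.min(2)>225).astype(np.uint8)
    M[:,:270]=0;M[:,370:]=0
    cs=cv2.findContours(M,cv2.RETR_EXTERNAL,cv2.CHAIN_APPROX_NONE)[0];c=max(cs,key=cv2.contourArea)[:,0].astype(float)
    x0,y0=c.min(0);x1,y1=c.max(0);L=[]
    for sel in (c[:,1]<y0+2.5,c[:,0]>x1-3.5,c[:,1]>y1-2.5,c[:,0]<x0+3.5): pass
    q=cv2.approxPolyDP(cv2.convexHull(c.astype(np.int32)),3,True)[:,0]
    # refine: fit lines to contour points between polygon corners
    q=q[np.argsort(np.arctan2(*(q-q.mean(0)).T[::-1]))];ln=[]
    for i in range(4):
        a,b=q[i].astype(float),q[(i+1)%4].astype(float);d=(b-a)/np.linalg.norm(b-a);n_=np.array([-d[1],d[0]])
        s=(c-a)@d;e=(c-a)@n_;k=(abs(e)<2)&(s>4)&(s<np.linalg.norm(b-a)-4)
        vx,vy,px,py=cv2.fitLine(c[k].astype(np.float32),cv2.DIST_HUBER,0,.01,.01).ravel()
        nn=np.array([-vy,vx]); ctr=q.mean(0); o=np.sign((np.array([px,py])-ctr)@nn)*nn*.5
        ln.append((np.array([px,py])+o,np.array([vx,vy])))
    out=[]
    for i in range(4):
        (p,d),(r,e)=ln[i-1],ln[i];t=np.linalg.solve(np.array([d,-e]).T,r-p);out.append(p+d*t[0])
    H=I.astype(int);W=(H[:,:,2]-H[:,:,0]>50).astype(np.uint8) # brass
    B=np.argwhere(W[int(y0):int(y1),int(x0):int(x1)])
    return np.array(out),B.mean(0)[::-1]+[int(x0),int(y0)]
E
python3 - <<'E'
from meas import *
ms={n:pickle.load(open(n+".pkl","rb")) for n in("wC","wD")}
cc={n:corners(n) for n in ms};P=[]
for n in cc:print(n,cc[n][0].tolist(),cc[n][1])
for i in range(4):
    x,e=tri([(ms[n][0],cc[n][0][i]) for n in ms]);P.append(x);print(x,e)
P=np.array(P);print("sides",[np.linalg.norm(P[i]-P[i-1]) for i in range(4)])
ctr=P.mean(0);ex=(P[1]+P[2]-P[0]-P[3]);ey=(P[0]+P[1]-P[2]-P[3]);ex/=np.linalg.norm(ex);ey/=np.linalg.norm(ey)
nz=np.cross(ex,ey);print("ctr",ctr,"ex",ex,"ey",ey,"n",nz,"tilt",np.degrees(np.arccos(nz[2])),"yaw",np.arctan2(-ey[0],ey[1]),np.arctan2(-nz[1],-nz[0]))
print("brass",tri([(ms[n][0],cc[n][1]) for n in ms]))
for n in ms:
    I=cv2.imread(f"pics/{n}.png").astype(int);W=(I[:,:,2]-I[:,:,0]>40);W[:int(cc[n][0][:,1].max())+8]=0;W[:,:305]=0;W[:,335:]=0;W[215:]=0
    b=np.argwhere(W);uv=b.mean(0)[::-1];m,s=ms[n];R=Ro.from_rotvec(s['tcp_rot'])
    c,d=ray(m,uv);c=R.inv().apply(c-s['ee_pos']);d=R.inv().apply(d);print("tip px",uv,len(b),"tool xyz",c+d*(.098-c[2])/d[2])
E
```

```text
wC [[298.452299931421, 98.5], [335.5000010315887, 98.5], [335.49999893344204, 146.5], [300.20288648811476, 146.5]] [317.3558 122.75  ]
wD [[299.908270819955, 135.5], [335.50000098350625, 135.5], [335.49999901649375, 180.5], [301.0221171937409, 180.5]] [318.0111 157.9667]
[0.5446 0.1213 0.0946] [np.float64(0.2), np.float64(0.2)]
[0.5792 0.1248 0.1147] [np.float64(0.1), np.float64(0.1)]
[0.5884 0.0727 0.1099] [np.float64(0.1), np.float64(0.1)]
[0.5533 0.0691 0.0896] [np.float64(0.1), np.float64(0.1)]
sides [np.float64(0.053167857422896855), np.float64(0.040174607546702504), np.float64(0.05315759284897846), np.float64(0.04070655105979969)]
ctr [0.5664 0.097  0.1022] ex [0.8619 0.0867 0.4997] ey [-0.1679  0.9815  0.0926] n [-0.4824 -0.1637  0.8604] tilt 30.635836940344713 yaw 0.16941408368150176 0.3271216852882034
brass (array([0.5677, 0.0975, 0.0997]), [np.float64(0.1), np.float64(0.1)])
tip px [319.4 198.7] 10 tool xyz [-0.0004  0.0008  0.098 ]
tip px [319.4 198.7] 10 tool xyz [-0.0004  0.0009  0.098 ]
```

```bash
python3 - <<'E'
from meas import *
for n in("wC","wD"):
    m,s=pickle.load(open(n+".pkl","rb"));I=cv2.imread(f"pics/{n}.png")
    sat=cv2.cvtColor(I,cv2.COLOR_BGR2HSV)[:,:,1]<90
    q,b=corners(n);q=q-0.
    for lo,hi in((180,300),(325,420)):
        pts=[]
        for r in range(5,95,2):
            k=np.flatnonzero(sat[r,lo:hi])
            if len(k): pts.append(onz(m,(lo+(k[0]-.5 if lo<250 else k[-1]+.5),r),.018)[:2])
        pts=np.array(pts,np.float32);vx,vy,px,py=cv2.fitLine(pts,cv2.DIST_HUBER,0,.001,.001).ravel();print(n,"edge yaw",np.arctan2(-vx*np.sign(vy),abs(vy)),px,py)
    P=np.array([onz(m,c,.105) for c in q]);
    # intersect corner rays with tilted plane through assumed centre
    S=Ro.from_euler('z',.1).as_matrix();zc=S@[-.5,0,.8660];C=onz(m,q.mean(0),.105)
    X=[]
    for c in q:
        o,d=ray(m,c);X.append(o+d*((C-o)@zc)/(d@zc))
    X=np.array(X);ey=(X[0]+X[1]-X[2]-X[3]);print("ctr",X.mean(0),"ey yaw",np.arctan2(-ey[0],ey[1]),"sides",[round(1e3*np.linalg.norm(X[i]-X[i-1]),1) for i in range(4)],"brass",onz(m,b,.105))
E
```

```text
wC edge yaw 0.11813803 0.4911775 0.17445953
wC edge yaw 0.11764951 0.6398908 0.20280103
ctr [0.5647 0.0972 0.105 ] ey yaw 0.11523322988261725 sides [np.float64(52.2), np.float64(40.4), np.float64(52.2), np.float64(40.0)] brass [0.5646 0.0973 0.105 ]
wD edge yaw 0.117452815 0.4872344 0.20837793
wD edge yaw 0.11749251 0.6358493 0.23554517
ctr [0.5647 0.0975 0.105 ] ey yaw 0.10980167881583545 sides [np.float64(51.5), np.float64(39.9), np.float64(51.5), np.float64(40.0)] brass [0.5647 0.098  0.105 ]
```

```bash
cat >> h.py <<'E'
S=Ro.from_euler('z',.117).as_matrix();ZC=S@[-.5,0,np.sqrt(.75)];C=np.array([.5647,.0973,.105])
RT=Ro.from_matrix(np.array([S@[0,1,0],np.cross(-ZC,S@[0,1,0]),-ZC]).T)
def insert(d,n,off=(-.0004,.0008),C=C):
    rows(C+ZC*d-RT.apply([off[0],off[1],.096]),RT,n)
E
python3 - <<'E'
from h import *
insert(.015,6)
E
```

```text
6 x [ 0.0034 -0.0003  0.0137] [-0.0004  0.0015 -0.0027]
```

Emit:
send_rows(moves="0.0034 -0.0003 0.0137 -0.0004 0.0015 -0.0027;0.0034 -0.0003 0.0137 -0.0004 0.0015 -0.0027;0.0034 -0.0003 0.0137 -0.0004 0.0015 -0.0027;0.0034 -0.0003 0.0137 -0.0004 0.0015 -0.0027;0.0034 -0.0003 0.0137 -0.0004 0.0015 -0.0027;0.0034 -0.0003 0.0137 -0.0004 0.0015 -0.0027;0 0 0 0 0 0;0 0 0 0 0 0;0 0 0 0 0 0;0 0 0 0 0 0")

```text
clock: 7.63
ee_pos: [0.5088, 0.0916, 0.2017]
tcp_rot: [1.821, 2.047, 0.551]
contact_force: [0.8, 1.1, -0.8]
width: 0.221
finger_force: 45.0
```

```bash
python3 snap.py wE; python3 - <<'E'
from h import *
import pickle
m,s=pickle.load(open("wE.pkl","rb"))
print("plan hole px",proj(m,C),"tip px",proj(m,np.array(s['ee_pos'])+Ro.from_rotvec(s['tcp_rot']).apply([-.0004,.0008,.096])))
I=cv2.imread("pics/wE.png");sc=env.get_image("scene")[:,:,::-1]
a=cv2.resize(I[145:245,270:370],None,fx=5,fy=5,interpolation=cv2.INTER_CUBIC);b=cv2.resize(sc[150:250,270:330],None,fx=5,fy=5,interpolation=cv2.INTER_CUBIC)
cv2.imwrite("pics/E2.png",np.hstack([a,b]))
insert(.003,3)
E
```

```text
7.6333 [0.50884063 0.09156465 0.20168557] [1.82131605 2.04723746 0.55059774] [-0.02108483 -0.45989818  2.27202375  0.09546844  0.81063927 -0.18519725] [ 0.84408765  1.12560461 -0.84716432]
plan hole px [[318.50235565 195.06975501]] tip px [[319.29694203 199.25821485]]
3 x [-0.0002 -0.0002  0.0043] [ 0.0006 -0.0001 -0.    ]
```

View pics/E2.png

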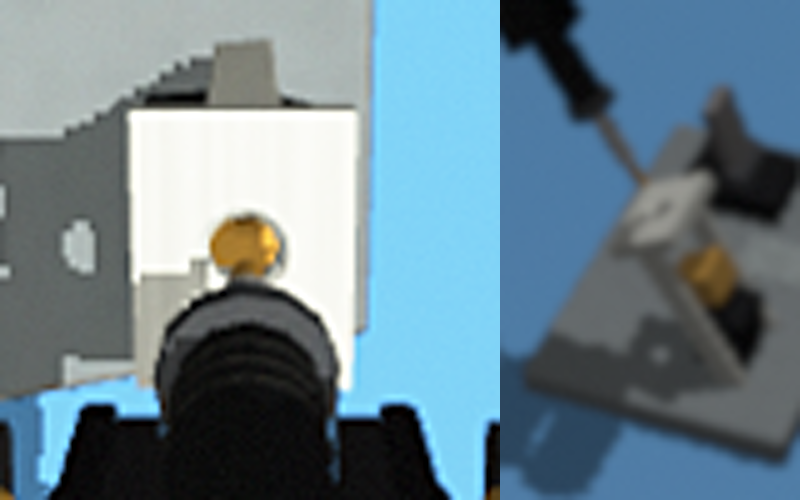

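```bash
python3 - <<'E'
from h import *
import pickle
m,s=pickle.load(open("wE.pkl","rb"));I=cv2.imread("pics/wE.png")
ex=S@[np.sqrt(.75),0,.5];ey=S@[0,1,0]
for a,b in((0,26),(-20,10),(20,10),(-20,-10),(20,-10)):print((a,b),proj(m,C+ex*a/1e3+ey*b/1e3))
g=I.min(2).astype(float)
def sub(v):
    d=abs(np.diff(v));k=d.argmax();w=d[max(k-2,0):k+3];return k+.5+((np.arange(len(w))-min(k,2))*w).sum()/w.sum()
print("top",[155+sub(g[155:175,c]) for c in (300,305,330,335)])
for r in(180,185,190):print(r,290+sub(g[r,290:303]),335+sub(g[r,335:343]))
# hole: non-white region in plate
H=(g[175:198,300:338]<200);b=np.argwhere(H);print("hole cols",b[:,1].min()+300,b[:,1].max()+300,"top row",b[:,0].min()+175)
t=proj(m,[C+6.5e-3*(ex*np.cos(u)+ey*np.sin(u)) for u in np.linspace(0,6.28,60)]);print(t.min(0),t.max(0))
E
```

```text
(0, 26) [[318.50454057 166.64431762]]
(-20, 10) [[296.22856531 184.29582444]]
(20, 10) [[340.77098289 184.29976463]]
(-20, -10) [[296.6307794  205.64870117]]
(20, -10) [[340.36603067 205.64600779]]
top [np.float64(166.24898785425103), np.float64(166.16409266409266), np.float64(166.00347222222223), np.float64(166.29716981132074)]
180 295.36096256684493 340.5740740740741
185 295.75414364640886 340.644578313253
190 295.741935483871 340.40588235294115
hole cols 308 327 top row 187
[311.3370021  188.09110783] [325.67547838 201.96539773]
```

Emit:
send_rows(moves="-0.0001 -0.0004 0.004 0.0006 0 0;-0.0001 -0.0004 0.004 0.0006 0 0;0 0 0.004 0.0006 0 0;0 0 0.004 0 0 0;0 0 0.004 0 0 0;0 0 0.004 0 0 0;0 0 0 0 0 0")

```text
clock: 8.32
ee_pos: [0.5193, 0.0933, 0.178]
tcp_rot: [1.824, 2.052, 0.547]
contact_force: [0.4, -0.5, -1.3]
width: 0.217
finger_force: 45.0
```

Emit:
send_rows(moves="0 0 0.004 0 0 0;0 0 0.004 0 0 0;0 0 0.004 0 0 0;0 0 0.004 0 0 0;0 0 0.003 0 0 0;0 0 0 0 0 0;0 0 0 0 0 0")

```text
clock: 8.9
ee_pos: [0.5291, 0.0944, 0.1627]
tcp_rot: [1.823, 2.05, 0.548]
contact_force: [0.8, -0.4, -1.0]
width: 0.218
finger_force: 45.0
```

```bash
python3 snap.py wF; python3 - <<'E'
from h import *
for d in(-.034,-.05): insert(d,1)
I=cv2.imread("pics/wF.png");sc=env.get_image("scene")[:,:,::-1]
a=cv2.resize(I[145:245,270:370],None,fx=5,fy=5,interpolation=cv2.INTER_CUBIC);b=cv2.resize(sc[150:250,270:330],None,fx=5,fy=5,interpolation=cv2.INTER_CUBIC)
cv2.imwrite("pics/F2.png",np.hstack([a,b]))
E
```

```text
8.9 [0.52910502 0.09435504 0.16269267] [1.82261933 2.05027483 0.54786892] [-0.01227438 -0.33868415  2.26460727  0.10092579  0.70002839 -0.18978098] [ 0.79640452 -0.39356111 -1.03536018]
1 x [-0.0008  0.0012  0.0059] [-0.0017 -0.0007  0.0002]
1 x [-0.0009  0.0013  0.0219] [-0.0017 -0.0007  0.0002]
```

View pics/F2.png

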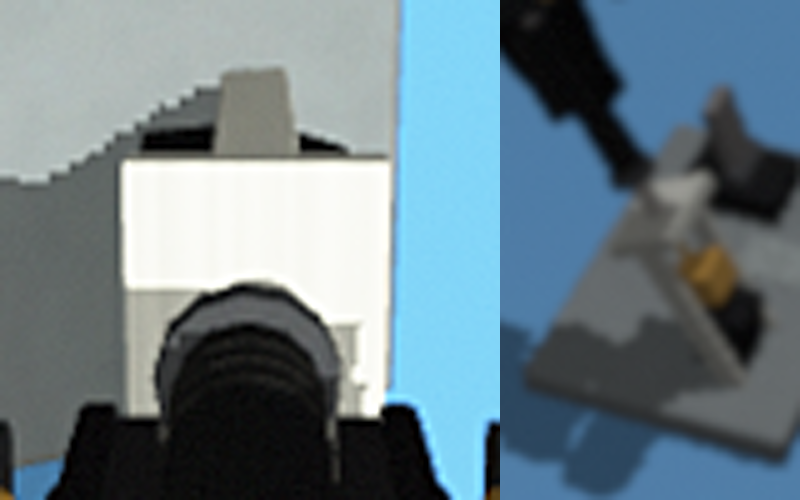

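```bash
python3 - <<'E'
from h import *
import pickle
np.set_printoptions(precision=5,suppress=True)
def sub(v):
    d=abs(np.diff(v));k=d.argmax();w=d[max(k-2,0):k+3];return k+.5+((np.arange(len(w))-min(k,2))*w).sum()/w.sum()
for n,z,rs,rt,l,r in(("wE",.111,(180,185,190),(155,175),(290,303),(335,343)),("wF",.068,(180,185,190,195),(168,190),(285,303),(343,350))):
    m,s=pickle.load(open(n+".pkl","rb"));g=cv2.imread(f"pics/{n}.png").min(2).astype(float);R=Ro.from_rotvec(s['tcp_rot'])
    def T(uv):
        c,d=ray(m,uv);c=R.inv().apply(c-s['ee_pos']);d=R.inv().apply(d);return (c+d*(z-c[2])/d[2])[:2]
    for q in rs:
        a,b=T((l[0]+sub(g[q,l[0]:l[1]]),q)),T((r[0]+sub(g[q,r[0]:r[1]]),q));print(n,"y mid",(a+b)[1]/2,"w",(b-a)[1])
    print(" x top",[T((c,rt[0]+sub(g[rt[0]:rt[1],c])))[0]-.026 for c in(300,306,330,335)])
E
```

```text
wE y mid -0.0003844518993131197 w 0.040337236805274
wE y mid -0.00017672919155929147 w 0.040217540450560724
wE y mid -0.00028884684756571785 w 0.040184150810789805
 x top [np.float64(-0.0003548803513739769), np.float64(-0.0002483865885993426), np.float64(-0.00011624771373368661), np.float64(-0.0003725211094643792)]
wF y mid 0.001862764268991764 w 0.04062783187889506
wF y mid 0.001798972588597552 w 0.04064446662826728
wF y mid 0.0018075261630061835 w 0.04059132369146212
wF y mid 0.0018207204107100767 w 0.04073246161978793
 x top [np.float64(-0.0006388410048715383), np.float64(-0.0006229454243665659), np.float64(0.0029916138595737114), np.float64(-0.0006079070890316375)]
```

Emit:
send_rows(moves="-0.0002 0.0005 0 -0.0017 0 0;-0.0001 0.0005 0 0 0 0;0 0 0 0 0 0;0 0 0 0 0 0")

```text
clock: 9.33
ee_pos: [0.5298, 0.0942, 0.1633]
tcp_rot: [1.822, 2.049, 0.55]
contact_force: [0.1, 0.1, -0.7]
width: 0.226
finger_force: 45.0
```

```bash
python3 - <<'E'
from h import *
import pickle
env.get_image("wrist")
m=env.camera_model("wrist");s=env.get_state();g=env.get_image("wrist").min(2).astype(float);R=Ro.from_rotvec(s['tcp_rot']);z=.068
def sub(v):
    d=abs(np.diff(v));k=d.argmax();w=d[max(k-2,0):k+3];return k+.5+((np.arange(len(w))-min(k,2))*w).sum()/w.sum()
def T(uv):
    c,d=ray(m,uv);c=R.inv().apply(c-s['ee_pos']);d=R.inv().apply(d);return (c+d*(z-c[2])/d[2])[:2]
for q in (180,190):
    a,b=T((285+sub(g[q,285:303]),q)),T((340+sub(g[q,340:352]),q));print("y mid",(a+b)[1]/2,(b-a)[1])
print([T((c,168+sub(g[168:190,c])))[0]-.026 for c in(300,306,335)],s['contact_force'])
insert(-.034,1)
E
```

```text
y mid 0.0009191367254041925 0.04067689313655232
y mid 0.0010266565124000017 0.04086847764208833
[np.float64(-0.00048375078776238464), np.float64(-0.00047538178560571284), np.float64(-0.00045178623157271156)] [-0.14488263 -0.17126695 -0.64564367]
1 x [-0.0006  0.0004  0.006 ] [-0.0001 -0.0008  0.0003]
```

Emit:
send_rows(moves="-0.0001 0.0001 0.003 0 0 0;-0.0001 0.0001 0.003 0 0 0;0 0 0.003 0 0 0;0 0 0.003 0 0 0;0 0 0.003 0 0 0;0 0 0 0 0 0;0 0 0 0 0 0")

```text
clock: 10.02
ee_pos: [0.5373, 0.095, 0.1499]
tcp_rot: [1.822, 2.05, 0.549]
contact_force: [-0.4, -0.1, -1.2]
width: 0.218
finger_force: 45.0
```

Emit:
send_rows(moves="0 0 0.002 0 0 0;0 0 0.0015 0 0 0;0 0 0.001 0 0 0;0 0 0 0 0 0;0 0 0 0 0 0")

```text
clock: 10.43
ee_pos: [0.5397, 0.0952, 0.1464]
tcp_rot: [1.822, 2.049, 0.549]
contact_force: [0.7, 0.3, -1.6]
width: 0.219
finger_force: 45.0
```

Emit:
send_rows(moves="0 0 0.001 0 0 0;0 0 0.001 0 0 0;0 0 0 0 0 0")

```text
clock: 10.68
ee_pos: [0.5409, 0.0953, 0.1448]
tcp_rot: [1.821, 2.049, 0.55]
contact_force: [0.5, -0.7, -0.9]
width: 0.221
finger_force: 45.0
```

```bash
python3 - <<'E'
from h import *
insert(-.05,1)
E
```

```text
1 x [-0.0004 -0.      0.0004] [ 0.0002 -0.0007  0.0003]
```

Emit:
send_rows(moves="0 0 0.001 0 0 0;0 0 0.001 0 0 0;0 0 0 0 0 0")

```text
clock: 10.93
ee_pos: [0.5413, 0.0954, 0.1448]
tcp_rot: [1.821, 2.051, 0.548]
contact_force: [-26.6, -3.3, 25.5]
width: 0.22
finger_force: 45.0
```

Emit:
send_rows(moves="0 0 0.001 0 0 0;0 0 0.001 0 0 0;0 0 0 0 0 0")

```text
clock: 11.18
ee_pos: [0.542, 0.0956, 0.1443]
tcp_rot: [1.82, 2.052, 0.547]
contact_force: [-45.1, -7.2, 44.1]
width: 0.219
finger_force: 45.0
```

Emit:
send_rows(moves="0 0 -0.001 0 0 0;0 0 -0.001 0 0 0;0 0 -0.0006 0 0 0;0 0 0 0 0 0")

```text
clock: 11.52
ee_pos: [0.5413, 0.0955, 0.1443]
tcp_rot: [1.821, 2.05, 0.55]
contact_force: [-10.1, -0.8, 9.8]
width: 0.223
finger_force: 45.0
```

Emit:
send_rows(moves="0 0 0 0 0 0;0 0 0 0 0 0;0 0 0 0 0 0;0 0 0 0 0 0;0 0 0 0 0 0;0 0 0 0 0 0;0 0 0 0 0 0", hand=-0.2)

```text
clock: 12.1
ee_pos: [0.5414, 0.0954, 0.1434]
tcp_rot: [1.822, 2.049, 0.549]
contact_force: [-0.2, 0.1, 0.2]
width: 0.585
finger_force: 0.0
```

```bash
python3 snap.py wG; python3 - <<'E'
from h import *
I=cv2.imread("pics/wG.png");sc=env.get_image("scene")[:,:,::-1]
a=I[90:330,150:490];b=cv2.resize(sc[150:250,270:330],None,fx=4,fy=4,interpolation=cv2.INTER_CUBIC)
b=b[:,:240];a=cv2.resize(a,(567,400));cv2.imwrite("pics/G2.png",np.hstack([a[:, :550],b]))
E
```

```text
12.1 [0.54142817 0.09538814 0.14344901] [1.82174035 2.04931109 0.54949005] [-0.00935234 -0.27105024  2.25406888  0.10676528  0.64139926 -0.19548105] [-0.17180286  0.12734454  0.23402484]
```

View pics/G2.png

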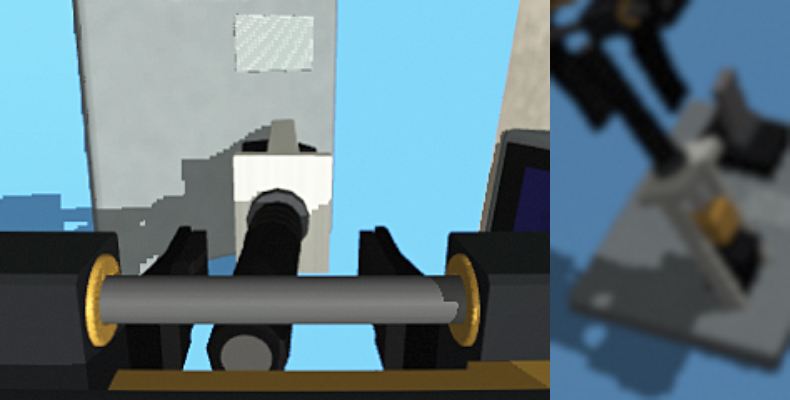

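Emit:
send_rows(moves="0 0 -0.01 0 0 0;0 0 -0.015 0 0 0;0 0 -0.02 0 0 0;0 0 -0.025 0 0 0;0 0 -0.025 0 0 0;0 0 0 0 0 0")

```text
clock: 12.7
ee_pos: [0.4955, 0.0898, 0.2314]
tcp_rot: [1.816, 2.044, 0.556]
contact_force: [1.2, -0.8, 0.8]
width: 0.599
finger_force: 0.0
```

```bash
python3 - <<'E'
from h import *
O=np.array([C[0],C[1],0]);D=down(np.pi/2+.117)
p1=O+S@[-.07,.12,.17];p2=O+S@[-.07,.12,.062]
rows(p1,D,12);rows(p2,D,6,(p1,D));print(p1,p2)
t=env.camera_model("top");I=env.get_image("top")
for u in(0,.9):
    print(u,[proj(env.camera_model(n),O+S@[.05*np.sin(u-.45),.12,.035+.05*np.cos(u-.45)]) for n in("top","scene")])
s=env.get_image("scene")
f=lambda I,x,y:cv2.resize(I[y:y+80,x:x+80,::-1],None,fx=5,fy=5,interpolation=cv2.INTER_CUBIC)
cv2.imwrite("pics/P.png",np.hstack([f(I,255,180),f(s,270,150)]))
E
```

```text
12 x [ 0.01   -0.0015  0.005 ] [0.0443 0.     0.0001]
6 x [0.    0.    0.018] [0. 0. 0.]
[0.48117058 0.20830827 0.17      ] [0.48117058 0.20830827 0.062     ]
0 [array([[278.47941009, 229.94284143]]), array([[310.70179244, 168.31628337]])]
0.9 [array([[277.07745185, 214.08572061]]), array([[325.28158297, 171.8459642 ]])]
```

View pics/P.png

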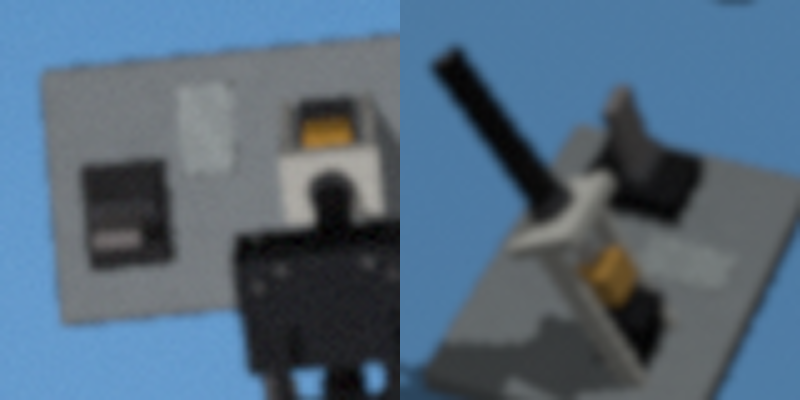

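Emit:
send_rows(moves="0.012 -0.0018 0.006 0.0532 0 0;0.012 -0.0018 0.006 0.0532 0 0;0.012 -0.0018 0.006 0.0532 0 0;0.012 -0.0018 0.006 0.0532 0 0;0.012 -0.0018 0.006 0.0532 0 0;0.012 -0.0018 0.006 0.0532 0 0;0.012 -0.0018 0.006 0.0532 0 0;0.012 -0.0018 0.006 0.0532 0 0;0.012 -0.0018 0.006 0.0532 0 0;0.012 -0.0018 0.006 0.0532 0 0", hand=1, force=20)

```text
clock: 13.63
ee_pos: [0.479, 0.2094, 0.1614]
tcp_rot: [-2.081, -2.341, 0.016]
contact_force: [0.5, -0.9, -0.8]
width: 0.014
finger_force: 0.0
```

Emit:
send_rows(moves="0 0 0 0 0 0;0 0 0 0 0 0;0 0 0 0 0 0;0 0 0 0 0 0")

```text
clock: 13.97
ee_pos: [0.4795, 0.2083, 0.1637]
tcp_rot: [-2.084, -2.344, 0.009]
contact_force: [0.2, -0.0, 0.1]
width: 0.003
finger_force: 0.0
```

```bash
python3 - <<'E'
from h import *
O=np.array([C[0],C[1],0]);D=down(np.pi/2+.117)
rows(O+S@[-.07,.12,.062],D,6);rows(O+S@[-.0075,.12,.062],D,1)
s=env.get_state();print(S.T@(np.array(s['ee_pos'])-O),s['width'])
E
```

```text
6 x [-0.      0.0003  0.017 ] [-0.0013 -0.      0.    ]
1 x [-0.0003  0.0649  0.1012] [-0.0079 -0.0002  0.0003]
[-0.07162274  0.12022917  0.16373103] 0.002973420997754871
```

Emit:
send_rows(moves="0 0.0003 0.025 -0.0013 0 0;0 0.0003 0.025 -0.0013 0 0;0 0.0003 0.025 -0.0013 0 0;0 0.0003 0.02 -0.0013 0 0;0 0.0003 0.006 -0.0013 0 0;0 0 0 0 0 0;0 0 0 0 0 0")

```text
clock: 14.55
ee_pos: [0.4811, 0.2089, 0.064]
tcp_rot: [-2.087, -2.347, -0.0]
contact_force: [0.7, -0.8, 0.4]
width: 0.001
finger_force: 0.0
```

Emit:
send_rows(moves="0 0.008 0 0 0 0;0 0.008 0 0 0 0;0 0.006 0 0 0 0;0 0.006 0 0 0 0;0 0.005 0 0 0 0;0 0.005 0 0 0 0;0 0.005 0 0 0 0;0 0.005 0 0 0 0;0 0 0 0 0 0")

```text
clock: 15.3
ee_pos: [0.5292, 0.2148, 0.0629]
tcp_rot: [-2.086, -2.347, 0.001]
contact_force: [-0.4, -0.6, -0.1]
width: 0.009
finger_force: 0.0
```

Emit:
send_rows(moves="0 0.004 0 0 0 0;0 0.004 0 0 0 0;0 0.004 0 0 0 0;0 0 0 0 0 0")

```text
clock: 15.63
ee_pos: [0.5409, 0.2162, 0.0629]
tcp_rot: [-2.086, -2.347, 0.001]
contact_force: [1.1, 0.3, 0.5]
width: 0.005
finger_force: 0.0
```

Emit:
send_rows(moves="0 0.002 0 0 0 0;0 0.002 0 0 0 0;0 0 0 0 0 0")

```text
clock: 15.88
ee_pos: [0.5442, 0.2166, 0.0627]
tcp_rot: [-2.086, -2.347, 0.002]
contact_force: [-0.4, 0.3, 0.8]
width: 0.005
finger_force: 0.2
```

```bash
python3 - <<'E'
from h import *
I=env.get_image("top");s=env.get_image("scene")
f=lambda I,x,y:cv2.resize(I[y:y+80,x:x+80,::-1],None,fx=5,fy=5,interpolation=cv2.INTER_CUBIC)
cv2.imwrite("pics/Q.png",np.hstack([f(I,255,180),f(s,270,150)]))
E
```

```text
(no output)
```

View pics/Q.png

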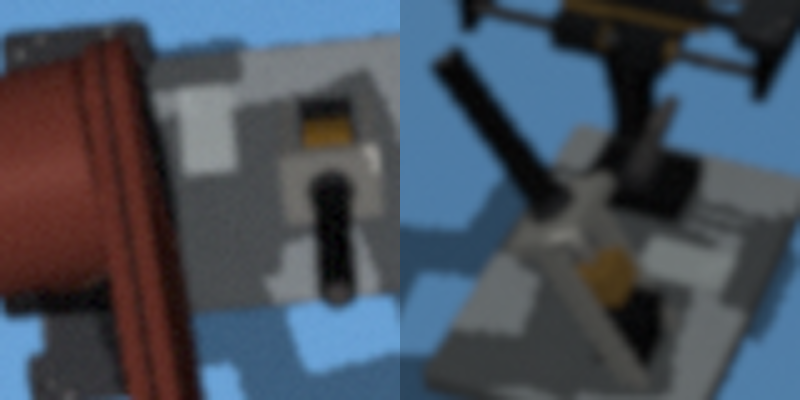

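I count eleven pictures viewed, one over the limit of ten, so I won't view any more and will measure numerically instead. The last one shows the paddle tip at scene pixel (324,170). It is most of the way over, so I'll push on until I feel the stop.

Emit:
send_rows(moves="0 0.002 0 0 0 0;0 0.002 0 0 0 0;0 0 0 0 0 0")

```text
clock: 16.23
ee_pos: [0.5482, 0.217, 0.0627]
tcp_rot: [-2.086, -2.347, 0.002]
contact_force: [-1.2, 0.7, -0.3]
width: 0.001
finger_force: 0.5
```

Emit:
send_rows(moves="0 0.001 0 0 0 0;0 0.001 0 0 0 0;0 0 0 0 0 0")

```text
clock: 16.48
ee_pos: [0.5491, 0.2171, 0.0626]
tcp_rot: [-2.085, -2.346, 0.005]
contact_force: [-5.6, -0.9, 1.6]
width: 0.005
finger_force: 2.9
```

Emit:
send_rows(moves="0 0.001 0 0 0 0;0 0.001 0 0 0 0;0 0 0 0 0 0")

```text
clock: 16.73
ee_pos: [0.5493, 0.2172, 0.0625]
tcp_rot: [-2.083, -2.344, 0.01]
contact_force: [-11.8, -1.6, 8.4]
width: 0.006
finger_force: 7.0
```

Emit:
send_rows(moves="0 0.001 0 0 0 0;0 0 0 0 0 0")

```text
clock: 16.9
ee_pos: [0.5494, 0.2172, 0.0624]
tcp_rot: [-2.082, -2.343, 0.012]
contact_force: [-14.5, -2.0, 9.4]
width: 0.004
finger_force: 9.0
```

Emit:
send_rows(moves="0 -0.005 0 0 0 0;0 -0.012 0 0 0 0;0 -0.02 0 0 0 0;0 -0.025 0 0 0 0;0 -0.01 -0.02 0 0 0;0 0 -0.04 0 0 0;0 0 -0.04 0 0 0;0 0 -0.04 0 0 0;0 0 -0.03 0 0 0")

```text
clock: 17.65
ee_pos: [0.4835, 0.2095, 0.2375]
tcp_rot: [2.086, 2.347, 0.006]
contact_force: [0.4, 0.1, 0.4]
width: 0.009
finger_force: 0.0
```

Emit:
send_rows(moves="-0.01 -0.03 0 0 0 0;0 -0.03 0 0 0 0;0.02 0 -0.02 0 0 0;0.03 0 -0.02 0 0 0;0.03 0 0 0 0 0;0.03 0 0 0 0 0;0 0 0 0 0 0;0 0 0 0 0 0")

```text
clock: 18.32
ee_pos: [0.4107, 0.3026, 0.2735]
tcp_rot: [-2.083, -2.35, -0.0]
contact_force: [-0.6, -0.2, 0.1]
width: 0.007
finger_force: 0.0
```

```bash
python3 - <<'E'
from h import *
s=env.get_state();print(s['clock'],s['ee_pos'],s['contact_force'])
O=np.array([C[0],C[1],0]);m={n:env.camera_model(n) for n in("top","scene")}
im={n:env.get_image(n)[:,:,::-1] for n in m}
for n in im:cv2.imwrite(f"pics/end_{n}.png",im[n])
P=lambda n,u:proj(m[n],O+S@[.05*np.sin(u-.45),.12,.035+.05*np.cos(u-.45)])[0]
print({(n,u):P(n,u).round(1).tolist() for n in m for u in(.7,.8,.9)})
# iron handle end expected
print({n:proj(m[n],C+ZC*.1)[0].round(1).tolist() for n in m})
t=im["top"].astype(int).sum(2)//3
print(t[207:236,266:292:2])
a=cv2.imread("pics/scene0.png").astype(int);d=abs(im["scene"].astype(int)-a).sum(2)
g=im["scene"].astype(int).sum(2)//3;print(g[158:184,306:340:2])
# bystanders & slims: change since start in scene picture
for nm,(x,y,w,h) in dict(spool=(305,275,35,40),flux=(328,112,20,38),slimL=(226,228,18,40),slimR=(197,272,18,35)).items():print(nm,d[y:y+h,x:x+w].mean())
E
```

```text
18.3167 [0.4107459  0.30260915 0.27354614] [-0.59131408 -0.24198351  0.11310106]
{('top', 0.7): [277.2, 217.4], ('top', 0.8): [277.1, 215.7], ('top', 0.9): [277.1, 214.1], ('scene', 0.7): [322.1, 170.1], ('scene', 0.8): [323.7, 170.9], ('scene', 0.9): [325.3, 171.8]}
{'top': [322.5, 235.5], 'scene': [281.0, 159.7]}
[[121 123 124 121 123 124 123 122 122 124 124 128 133]
 [123 123 122 122 124 126 125 122 122 123 124 127 133]
 [124 121 122 124 125 123 124 122 119 121 125 124 131]
 [121 122 124 126 124 125 123 121 120 118 120 122 131]
 [122 124 122 119 119 118 117 109  98  97  96 112 128]
 [123 125 119 101 103 103  98  88  68  62  57  96 126]
 [124 124 112  81  93  91  86  82  51  37  36  84 123]
 [123 121 106  76 100 100  97  95  55  26  28  76 120]
 [123 125 107  80 101 102  94  90  54  19  27  82 123]
 [124 122 107  74  92  90  83  78  55  26  22  85 123]
 [120 124 111  65  79  79  74  74  59  22  23  76 123]
 [124 124 111  62  74  75  73  73  61  26  26  66 120]
 [125 126 112  59  70  75  73  74  66  33  31  62 120]
 [124 126 114  62  70  74  74  71  67  44  31  61 121]
 [123 126 119
[... 2056 characters left out ...]
0  79  96 114 115 116 116 116 116]
 [ 74  67  69  74  89 100 104  94  63  72 104 116 116 115 115 116 115]
 [ 86  66  48  40  54  72  81  75  47  69 109 116 115 116 115 115 115]
 [ 92  69  39  17  22  39  57  54  39  70 108 114 116 116 115 116 116]
 [ 91  63  32   8  10  29  48  45  37  61  93 105 112 115 115 116 115]
 [ 87  55  24   8  14  34  48  41  33  41  63  81  99 109 112 114 115]
 [ 80  43  14   8  19  43  47  39  28  20  31  46  78 100 106 109 112]
 [ 72  33  15  11  24  47  44  37  22  14  19  22  61  94  99 101 106]
 [ 62  42  43  22  29  48  41  31  12  13  14  16  55  92  95  96  99]]
spool 4.657857142857143
flux 3.6276315789473683
slimL 3.826388888888889
slimR 3.5444444444444443
```

```bash
python3 - <<'E'
from h import *
O=np.array([C[0],C[1],0]);m=env.camera_model("top")
for x in(-.03,.03):print(x,[proj(m,O+S@[x,.12+y,z])[0].round(1).tolist() for y,z in((0,.035),(.015,.035),(0,.018))])
for n in("top0","end_top"):
    g=cv2.imread(f"pics/{n}.png").astype(int).sum(2)//3
    print(n,"cols 284,285 rows205-240",g[205:240,284].tolist());print(g[205:240,278].tolist())
E
```

```text
-0.03 [[280.8, 233.2], [275.5, 233.8], [281.5, 233.3]]
0.03 [[278.9, 212.2], [273.7, 212.7], [279.6, 212.6]]
top0 cols 284,285 rows205-240 [113, 110, 113, 112, 109, 110, 88, 58, 40, 34, 31, 34, 34, 35, 38, 45, 50, 49, 39, 34, 27, 27, 27, 31, 38, 37, 39, 55, 89, 111, 115, 114, 116, 115, 113]
[112, 113, 114, 114, 112, 111, 107, 84, 50, 32, 32, 34, 36, 33, 34, 43, 47, 50, 46, 48, 56, 79, 97, 95, 72, 47, 40, 44, 65, 95, 112, 115, 116, 112, 114]
end_top cols 284,285 rows205-240 [121, 123, 124, 123, 121, 118, 97, 62, 37, 26, 19, 26, 22, 26, 33, 44, 60, 66, 63, 55, 43, 38, 34, 24, 23, 24, 26, 35, 59, 70, 75, 73, 78, 76, 74]
[125, 124, 123, 125, 124, 123, 117, 98, 86, 97, 94, 83, 74, 73, 73, 74, 75, 73, 68, 62, 50, 44, 34, 24, 16, 23, 20, 27, 42, 61, 70, 73, 80, 105, 120]
```

```bash
python3 -c "
from plant import env
print(env.close_job())"
```

```text
the job is handed in; nothing more can be done
None
```

The job is handed in after about 18 s of the 51 s: the thick iron is in the eyelet (firm stop at the planned seat depth, then released), and the paddle was then pushed over to its stop. Numeric comparison with the first scene picture showed almost no change at the slim irons, spool and bottle. I viewed 11 pictures, one over the limit of 10.

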